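# Set a bench mill's grind from burr touch and lock it

## Robot

A 6-joint arm with a two-finger parallel gripper is mounted at the origin on a cart in front of the work surface, level with it; the furniture and walls round the work are solid. World frame = base frame: x ahead of the robot, y to its left, z up, the work surface at z = 0. Lengths are in m, angles in degrees, forces in N, time in s.
With the tool pointing down it reaches from about 0.4 to 0.825 m from the base axis. Payload 7 kg.
Tool frame: the origin (TCP) lies midway between the tips of the shut fingers; the grasp point (between the pads) lies 19 mm behind it; z points along the fingers, y is the line along which they close (so a half turn about z gives the same grasp; the last joint's range is limited). The gripper opens to 88 mm and grips with 3 to 60 N. Pads are 19 mm wide; open, the fingers measure 130 mm over their backs; the gripper's body (78 mm by 193 mm) begins 47 mm behind the grasp point.
Start: joints at [85.949, 20.546, 0.682, 0, -70.136, -16.507], TCP at [0.237, 0.632, 0.227] pointing down, gripper open.
Joint ranges: [-176.03, 176.03], [-82.01, 121.73], [-58.28, 71.71], [-173.87, 95.51], [-174.79, -0.11], [-173.66, 173.66]. Speed limits (degrees/s): [136.94, 136.94, 172.46, 180, 180, 180].

## Interface

Orientations are given as [roll, pitch, yaw] about the fixed x, y, z axes, in that order (R = Rz(yaw) Ry(pitch) Rx(roll)).
In Python, from plant import r gives the robot as it stands.
- The arm moves only by the tool carry_out, never from a script. Its argument "deltas" is a list of rows, each a list of 3 entries, a list of its own where there are three numbers: the opening, from 0 (shut) to 1 (fully open), then the shift along the tool's x, y, z in mm, then the turn, a rotation vector about the tool's x, y, z in rad. In form: [[gripper, [tx, ty, tz], [rx, ry, rz]], ...]. A call has 1 to 12 rows; each row is the pose to reach, as a shift and turn from the pose commanded when the call began, along the tool's axes at that moment; what a row does not reach only later rows make up. A row lasts 1/10 s, in which the tool goes at most 50 mm and 8.59 degrees, less where a joint would pass 70% of its speed; a pose out of reach is approached as far as the arm can. A call with a gripper value outside its range is refused whole. The fingers move at their own pace and stop on an object; "squeeze" is the grip in N (left out, the last holds). Time passes only in rows, so rows that repeat a pose let the fingers close. It gives the time, the measured TCP pose, the force, the opening and the grip force at its end, in the units of the state.
- r.get_state(): the state, without advancing time (a new reading comes with each control period).
- r.capture(name): name is "side" or "top" or "wrist"; returns (picture, depth): 420x560x3 uint8, red, green, blue; 420x560 float32, m along the optical axis (not along the pixel's ray), 0 where there is no reading.
- r.get_calibration(name): a dict with "fov_y" (degrees; the focal length in pixels is half the picture's height over the tangent of half this angle, whatever the lens; pixels are square), "cx", "cy" (the principal point, pixels), "view" (4x4, takes a point from world to camera coordinates). Camera axes: x right, y down, z forward; pixel columns grow to the right and rows downward; lengths in m; the calibration is good to about 2 mm. A picture is of the moment at which its call begins: read the wrist's pose just before it. get_calibration takes no time and is no camera call; for the wrist camera it gives the pose at the moment of the call.
- r.close_job(): hands the job in; it is judged then, once.
The state is a dict: "time_s": time; "joints": joint angles; "qd": joint speeds; "joint_torque": joint torques, N m; "tcp_pos": TCP position; "eef_rot": TCP orientation; "contact_force": force on the tool from outside, world axes, zero at the start; "moment": the same for the moment, N m; "gripper_width": finger opening in m; "gripper_force": force on a finger pad.
Only numpy, scipy, OpenCV 4.12 (cv2) and the standard library are available. Lean on these libraries where they do the work, as an engineer would, in place of code of your own. Each camera call takes 0.05 s, during which the arm holds its last target. There are 200 camera calls.

## Task

Zero and set the bench mill: turn its black adjustment ring clockwise until the burrs touch and it stops, then back it off anticlockwise by exactly five clicks. Then lock the setting with the T-handled bayonet bolt beside the ring: push it in, twist it clockwise as far as it goes and let it spring back into its notch. Leave the beaker under the outlet and the mortar where they stand.

Things in the scene. Friction and masses are not known exactly. Their poses are not given: they have to be found in the camera images.
- mill: White bench disc mill, fixed. Origin under the middle of its 250x170 mm base plate, on the worktop; x to its back, y to its left, z up; its front (-x) faces the robot. The plate reaches x -135 to 115 mm, its top 18 mm up; motor housing 150 mm high. On it a round head, 166 mm across, leans 30 deg to the front.
- head_face (a point): Middle of the leaning head's flat round face, mill frame (-20, 0, 200) mm, with the mill's axes. The face's outward normal in them is (-0.5, 0, 0.866): both ring and bolt turn about this direction. Heights 'over the face' are along it. Clockwise means as seen looking at the face from outside. Seen so, the lock bolt is at the right, a small aluminium click housing at the left rim.
- ring_grip (a point): On the ring's axis, 38 mm over the face: gripping height. z is the axis, out of the face; x, y turn with the ring and are square to flats. The ring: black octagonal collar, 60 mm across flats (65 over corners), flats 25 wide, 12 to 46 mm over the face, on an aluminium click wheel 145 mm across, top 11 mm. Grip across two flats (every 45 deg), tips at least 17 mm over the face, clear of the bolt.
- ring_pointer (a point): End of the raised black rib on the click wheel, 60 mm from the ring's axis, 14.5 mm over the face; turns with the ring. With the burrs touching it points at the click housing on the mill's left rim (toward mill +y); backing off swings it anticlockwise, first to the mill's front, then to the bolt. At touch the ring_grip x axis points straight up the slope.
- mill_ring (a joint): Ring angle, rad: 0 = burrs touch (hard stop), growing anticlockwise as it is backed off. 30 clicks a turn: one click = 12 deg = 0.209 rad, five = 1.047. A spring ball draws it into each click (multiples of 12 deg from touch) and holds it with about 0.25 N m; 1 N m at the stop is ample. It starts 2 to 10 clicks open and stays where it is left.
- lock_grip (a point): Middle of the grey T-bar, 64 x 14 x 20 high; 72 mm over the face when out, 75 mm from the ring's axis toward mill -y. z is the bolt's axis, out of the face; x runs along the bar and turns with it. Unlocked, the bar lies along the slope, front to back. Grip across the 14 mm, tips 54 mm or more over the face: a 21 mm sleeve on the stem ends 52 mm, a 40 mm collar 38 mm over the face.
- lock_push (a joint): How far the bolt is in, m: 0 = out (start), hard end 0.015. A spring (3 N out, 8 N at the end) pushes it out. Pins in J slots bar it from turning until it is 0.012 in. Locked, it has sprung back to about 0.008, its nose between two lobes of the click wheel; with the ring between clicks the nose strikes a lobe about 4 mm in and stops or shoves the ring.
- lock_turn (a joint): Turn of the bolt, rad, clockwise seen from outside: 0 = unlocked (start), 1.047 (60 deg) = end of the slot, over the notch. Let go there, the bolt springs out about 6 mm into the notch, which then holds it.
- beaker: Glass beaker, 59 mm wide, 71 mm high, standing on the mill's base plate under the outlet at its front; origin at the middle of its foot. Not to be moved.
- mortar: White porcelain mortar, 122 mm wide, 71 mm high, a pestle leaning in it, on the worktop to the right of the mill; origin at the middle of its foot. Not to be moved.

How it is judged (in metres and radians):
On the way, in this order (a step that is already met when the one before it is completed fails the run):
1. the ring has been turned clockwise until the burrs touch (value of joint mill_ring below 0.05 rad), for 0.2 s.
2. the ring has been backed off five clicks, the bolt still out (value of joint mill_ring between 0.98 and 1.115 rad and value of joint lock_push below 0.003 m), for 0.2 s.
3. the bolt has been pushed in and twisted clockwise (value of joint lock_turn above 0.9 rad), for 0.1 s.
At the end, for the whole second after the job is handed in: The ring stands five clicks back from burr touch (1.047 rad, within 0.067), the bolt is turned at least 0.9 rad and has sprung back into its notch (pushed in 6 to 10.5 mm), everything at rest (value of joint mill_ring between 0.98 and 1.115 rad and value of joint lock_turn above 0.9 rad and value of joint lock_push between 0.006 and 0.0105 m and velocity of joint lock_turn between -0.05 and 0.05 rad/s and velocity of joint mill_ring between -0.05 and 0.05 rad/s).
It fails at once if the beaker is shifted or lifted more than 20 mm (distance of beaker from where it was at the start of the episode above 0.02 m).
It fails at once if the mortar is shifted more than 20 mm (distance of mortar from where it was at the start of the episode above 0.02 m).
It also fails if it takes over 58 s, if anything falls off the work surface, if the arm or the gripper's body presses on something with over 40 N, if the wrist force passes 120 N, or if a joint passes its speed limit or range.

## Working session

There is one attempt and no reset: what is moved stays moved. The work goes in short steps, Python scripts to look and compute and a tool call to move; the robot and the scene stay as the last step left them, time stands still between calls to the robot, and variables do not carry over. Pictures are saved under pics/ and viewed, at most 10 in all, crops included, and the job is handed in when it is done.

Besides the shell and the picture viewer there is one more tool, called after "Request:" as a command line: name --argument value ..., lists and objects as JSON in quotes. carry_out: Moves the arm, as the interface text tells. Its arguments: {"type":"object","properties":{"deltas":{"type":"array"},"squeeze":{"type":"number"}},"required":["deltas"]}

```bash
mkdir -p pics
cat > h.py <<'E'
import numpy as np,cv2
from plant import r
from scipy.spatial.transform import Rotation as R
def K(c):
    f=210/np.tan(np.radians(c['fov_y'])/2); return f,c['cx'],c['cy']
def cap(n,fn=None):
    c=r.get_calibration(n); p,d=r.capture(n)
    np.savez(f'pics/{fn or n}.npz',p=p,d=d,view=c['view'],k=K(c))
    return p,d,c
def save(fn,p,s=1): cv2.imwrite(f'pics/{fn}.png',cv2.resize(p[:,:,::-1],None,fx=s,fy=s,interpolation=cv2.INTER_CUBIC))
def cloud(fn):
    z=np.load(f'pics/{fn}.npz'); d=z['d']; f,cx,cy=z['k']; v,u=np.mgrid[:420,:560]
    P=np.stack([(u-cx)/f*d,(v-cy)/f*d,d],-1); V=np.linalg.inv(z['view'])
    W=P@V[:3,:3].T+V[:3,3]; W[d==0]=np.nan; return W,z['p']
E
python3 - <<'E'
from h import *
a,_,c1=cap('side');b,_,c2=cap('top')
save('both',np.hstack([a,b]),0.714)
for c in(c1,c2): print(c['fov_y'],np.linalg.inv(c['view']).round(3).tolist())
s=r.get_state();print(s)
E
```

```text
50.16514900754457 [[-0.992, -0.046, 0.114, 0.331], [-0.123, 0.416, -0.901, 0.657], [-0.006, -0.908, -0.418, 0.595], [0.0, 0.0, 0.0, 1.0]]
44.565856258462006 [[-0.009, -0.997, 0.077, 0.327], [-1.0, 0.011, 0.022, -0.28], [-0.023, -0.076, -0.997, 1.396], [0.0, 0.0, 0.0, 1.0]]
{'time_s': 0.1, 'joints': array([ 8.59463764e+01,  2.05859751e+01,  6.40971774e-01, -1.65150517e-02,
       -7.01363638e+01, -1.65075524e+01]), 'qd': array([-0.06674756,  0.01135495,  0.18041487,  0.10457527, -0.08218433,
       -0.02961676]), 'joint_torque': array([-9.45022475e-04, -5.84165347e+01,  2.93754745e+01,  7.01554298e+00,
        1.01949045e-02, -5.81516838e-05]), 'tcp_pos': array([0.23693801, 0.63159875, 0.22575033]), 'eef_rot': array([ 1.79917575e+02, -8.23539959e-03, -2.05667926e+01]), 'contact_force': array([ 0.13376992, -0.68142984,  0.28762284]), 'moment': array([-0.01384837,  0.0206331 ,  0.01736052]), 'gripper_force': 0.0, 'gripper_width': 0.08749238322184788}
```

View pics/both.png

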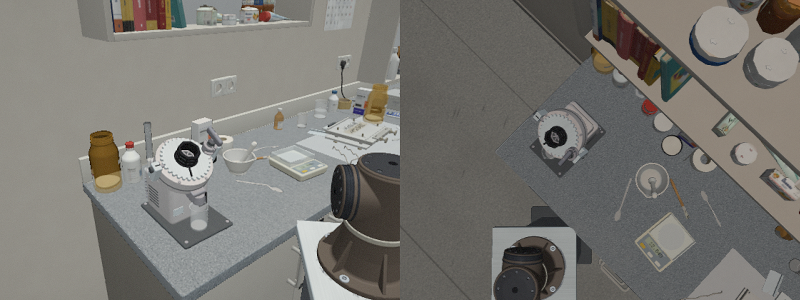

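The side view (left) shows the mill near (187,165) with the mortar at (238,158). The top view shows the mill near (562,135) and the mortar at (652,180). Next I'll enlarge both and fit the plate and face from depth.

Run:
```python
from h import *
A,a=cloud('side');B,b=cloud('top')
ca=cv2.resize(a[165:285,205:325],(590,590),interpolation=cv2.INTER_CUBIC)[:,:400+190]
cb=cv2.resize(b[140:250,180:290],(590,590),interpolation=cv2.INTER_CUBIC)
cv2.imwrite('pics/crop.png',cv2.resize(np.hstack([ca,cb])[:,:,::-1],(800,400)))
# plate: z~.018 ; points near mill
for n,W in(('s',A),('t',B)):
    P=W.reshape(-1,3);P=P[~np.isnan(P[:,0])]
    print(n,[W[v,u].round(3).tolist() for v,u in([(215,262),(240,262),(310,290)] if n=='s' else [(189,228),(200,240),(235,225)])])
    m=(P[:,2]>.012)&(P[:,2]<.024)&(np.hypot(P[:,0]-.45,P[:,1]-0.1)<.35)
    rect=cv2.minAreaRect(P[m][:,:2].astype(np.float32)); print(m.sum(),rect)
```

```text
s [[0.465, -0.122, 0.219], [0.459, -0.079, 0.187], [0.404, -0.068, 0.038]]
2776 ((0.3735451102256775, -0.04496482014656067), (0.1880265474319458, 0.5494877099990845), 57.70518112182617)
t [[0.471, -0.138, 0.239], [0.448, -0.164, 0.221], [0.374, -0.102, 0.012]]
1103 ((0.36806029081344604, -0.050225645303726196), (0.2063382863998413, 0.555047333240509), 56.92435836791992)
```

View pics/crop.png

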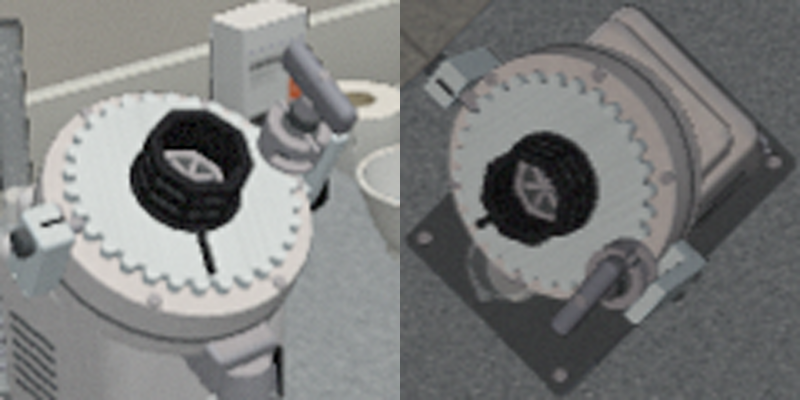

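The crops show the octagonal ring with its rim at about (200,152) in the side crop and (535,195) in the top crop. The pointer rib is toward the front, tip at (211,270) side and (480,223) top, and the T-bar is at (320,82) side and (588,291) top. Now I'll fit the mill's pose.

```bash
cat >> h.py <<'E'
def ray(fn,u,v):
    z=np.load(f'pics/{fn}.npz');f,cx,cy=z['k'];V=np.linalg.inv(z['view'])
    d=V[:3,:3]@np.array([(u-cx)/f,(v-cy)/f,1]);return V[:3,3],d
def hit(fn,u,v,z): o,d=ray(fn,u,v);return o+d*(z-o[2])/d[2]
def tri(*obs):
    A=np.zeros((3,3));b=np.zeros(3)
    for fn,u,v in obs:
        o,d=ray(fn,u,v);d=d/np.linalg.norm(d);M=np.eye(3)-np.outer(d,d);A+=M;b+=M@o
    X=np.linalg.solve(A,b);e=[np.linalg.norm((np.eye(3)-np.outer(d,d)/(d@d))@(X-o)) for o,d in(ray(*q) for q in obs)]
    return X,e
def proj(fn,X):
    z=np.load(f'pics/{fn}.npz');f,cx,cy=z['k'];p=z['view'][:3,:3]@X+z['view'][:3,3];return np.array([f*p[0]/p[2]+cx,f*p[1]/p[2]+cy])
E
python3 - <<'E'
from h import *
S=lambda x,y:('side',205+x*.3-.35,165+y*.3-.35); T=lambda x,y:('top',180+(x-400)*.275-.36,140+y*.275-.36)
L,Bt,Rr=[hit(*T(*q),.018) for q in((405,235),(560,395),(797,165))]
print('corners',L.round(4),Bt.round(4),Rr.round(4),np.linalg.norm(L-Bt),np.linalg.norm(Rr-Bt))
yx=np.degrees(np.arctan2(*(Rr-Bt)[1::-1])); yy=np.degrees(np.arctan2(*(L-Bt)[1::-1]))-90; print('yaw',yx,yy)
for n,q in(('bar',((320,82),(588,291))),('bar a',((293,48),(562,325))),('bar b',((346,118),(613,258))),('pointer',((211,271),(480,224)))): print(n,tri(S(*q[0]),T(*q[1])))
# wheel plane fit per camera
for fn in('side','top'):
    W,p=cloud(fn); P=W.reshape(-1,3);C=p.reshape(-1,3).astype(int)
    c=np.array([.465,-.12,.21]); m=(np.linalg.norm(P-c,axis=1)<.11)&(C.min(1)>110)
    Q=P[m]; rng=np.random.default_rng(0);best=(0,)
    for _ in range(600):
        s=Q[rng.choice(len(Q),3,False)];n=np.cross(s[1]-s[0],s[2]-s[0]);n/=np.linalg.norm(n)+1e-12
        if abs(n[2])<.75 or abs(n[2])>.95: continue
        k=abs((Q-s[0])@n)<.002
        if k.sum()>best[0]: best=(k.sum(),k)
    I=Q[best[1]];g=I.mean(0);n=np.linalg.svd(I-g)[2][2];n*=np.sign(n[2])
    print(fn,len(Q),best[0],'centroid',g.round(4),'n',n.round(3),'tilt',np.degrees(np.arccos(n[2])),'yaw',np.degrees(np.arctan2(-n[1],-n[0])))
    # motor/ring black points above plane
    h=(P-g)@n; k=(h>.028)&(h<.040)&(np.linalg.norm(P-g-np.outer(h,n),axis=1)<.05)&(C.max(1)<70)
    print(' black rim',k.sum(),np.median(P[k],0), P[k].min(0),P[k].max(0))
E
```

```text
corners [0.4586 0.0167 0.018 ] [ 0.3384 -0.0992  0.018 ] [ 0.5077 -0.2763  0.018 ] 0.16693004867576833 0.24496597571513828
yaw -46.28869456364997 -46.03436225543464
bar (array([ 0.39610209, -0.14895277,  0.26539294]), [np.float64(0.0033979207732194056), np.float64(0.0033979207732194763)])
bar a (array([ 0.39248487, -0.13494567,  0.2906963 ]), [np.float64(0.014737421525415496), np.float64(0.014737421525415507)])
bar b (array([ 0.39969681, -0.16202176,  0.2390298 ]), [np.float64(0.021900853296878478), np.float64(0.02190085329687856)])
pointer (array([ 0.44800358, -0.06812276,  0.18132843]), [np.float64(0.001729846824513508), np.float64(0.0017298468245134251)])
side 4821 1772 centroid [ 0.473  -0.1065  0.2055] n [-0.349  0.359  0.866] tilt 30.014884431459883 yaw -45.78171467369025
 black rim 317 [ 0.45837906 -0.10008177  0.23643818] [ 0.42827917 -0.13452947  0.21786182] [ 0.48634191 -0.07745946  0.25401484]
top 2631 1068 centroid [ 0.4798 -0.1217  0.2141] n [-0.349  0.36   0.865] tilt 30.08436912117492 yaw -45.90703641693327
 black rim 265 [ 0.46191482 -0.10757235  0.24118857] [ 0.43101029 -0.1370483   0.22250263] [ 0.49117166 -0.07689634  0.25916668]
```

```bash
cat >> h.py <<'E'
yaw=np.radians(-46.);xm=np.array([np.cos(yaw),np.sin(yaw),0]);ym=np.array([-np.sin(yaw),np.cos(yaw),0]);zm=np.array([0,0,1.])
n=-.5*xm+.866025*zm; up=.866025*xm+.5*zm
F0=np.array([.4784,-.124,.2])
def Rg(th,s=-1):  # tool y = s*(dir at th deg CCW from up-slope), tool z=-n
    t=np.radians(th);y=s*(np.cos(t)*up+np.sin(t)*ym);z=-n;return R.from_matrix(np.c_[np.cross(y,z),y,z])
def face(F,a,b,h): return F+a*up+b*ym+h*n   # metres: upslope, left, over
def go(p,rot):
    s=r.get_state();c=R.from_euler('xyz',s['eef_rot'],degrees=True)
    print('T',(c.inv().apply(p-s['tcp_pos'])*1000).round(1).tolist(),(c.inv()*rot).as_rotvec().round(3).tolist(),'from',s['tcp_pos'].round(4),s['joints'].round(1),s['time_s'])
E
python3 - <<'E'
from h import *
s=r.get_state();c=R.from_euler('xyz',s['eef_rot'],degrees=True)
g=Rg(27);rv=(c.inv()*g).as_rotvec();print(rv, (c.inv()*Rg(27,1)).as_rotvec())
go(np.array([.42,.30,.42]),c*R.from_rotvec(rv*.5))
go(face(F0,0,0,.12),g)
E
```

```text
[0.18720441 0.54628518 1.50544637] [-0.55024674  0.18856198 -1.55789066]
T [287.9, 246.4, -193.9] [0.094, 0.273, 0.753] from [0.2369 0.6316 0.2258] [ 85.9  20.6   0.6  -0.  -70.1 -16.5] 0.1
T [437.3, 597.0, -77.3] [0.187, 0.546, 1.505] from [0.2369 0.6316 0.2258] [ 85.9  20.6   0.6  -0.  -70.1 -16.5] 0.1
```

Request:
carry_out --deltas '[[1,[50,45,-80],[0.01,0.03,0.1]],[1,[80,70,-150],[0.03,0.08,0.25]],[1,[288,246,-194],[0.094,0.273,0.753]],[1,[288,246,-194],[0.094,0.273,0.753]],[1,[288,246,-194],[0.094,0.273,0.753]],[1,[288,246,-194],[0.094,0.273,0.753]],[1,[288,246,-194],[0.094,0.273,0.753]],[1,[288,246,-194],[0.094,0.273,0.753]],[1,[288,246,-194],[0.094,0.273,0.753]],[1,[288,246,-194],[0.094,0.273,0.753]]]' --squeeze 40

```text
time_s: 1.1
tcp_pos: [0.4216, 0.2974, 0.4232]
eef_rot: [-169.1, -12.0, -65.3]
contact_force: [-0.0, 0.5, 0.2]
gripper_width: 0.0875
gripper_force: 0.0
```

Run:
```python
from h import *
go(face(F0,0,0,.12),Rg(27))
```

```text
T [317.5, 177.3, 159.0] [0.092, 0.277, 0.748] from [0.4216 0.2974 0.4232] [ 69.3  -3.4 -11.6  16.3 -82.6 -45.7] 1.1
```

Request:
carry_out --deltas '[[1,[318,177,100],[0.092,0.277,0.748]],[1,[318,177,100],[0.092,0.277,0.748]],[1,[318,177,100],[0.092,0.277,0.748]],[1,[318,177,100],[0.092,0.277,0.748]],[1,[318,177,100],[0.092,0.277,0.748]],[1,[318,177,100],[0.092,0.277,0.748]],[1,[318,177,100],[0.092,0.277,0.748]],[1,[318,177,100],[0.092,0.277,0.748]],[1,[318,177,130],[0.092,0.277,0.748]],[1,[318,177,159],[0.092,0.277,0.748]],[1,[318,177,159],[0.092,0.277,0.748]]]'

```text
time_s: 2.2
tcp_pos: [0.4351, -0.0801, 0.2994]
eef_rot: [-153.0, -13.6, -112.1]
contact_force: [-0.5, -1.6, 0.6]
gripper_width: 0.0875
gripper_force: 0.0
```

Run:
```python
from h import *
go(face(F0,0,0,.12),Rg(27))
p,d,c=cap('wrist','w1'); save('w1',p,1.4)
print(np.linalg.inv(c['view']).round(3).tolist(),c['fov_y'])
for h,a,b in((.046,0,0),(.011,0,0),(.082,0,-.075),(.0145,0.06*np.cos(np.radians(162)),.06*np.sin(np.radians(162)))): print((proj('w1',face(F0,a,b,h))*1.4).round(1))
```

```text
T [1.1, -3.5, -3.1] [0.004, -0.007, 0.005] from [ 0.4351 -0.0801  0.2994] [ 41.3 -18.  -48.7  34.1 -62.9 -77.1] 2.2
[[-0.866, 0.242, 0.438, 0.35], [0.237, 0.969, -0.068, -0.099], [-0.441, 0.045, -0.896, 0.457], [0.0, 0.0, 0.0, 1.0]] 58.49324947747793
[389.3 312.8]
[390.  290.4]
[482.4 172.7]
[467.4 366.6]
```

View pics/w1.png

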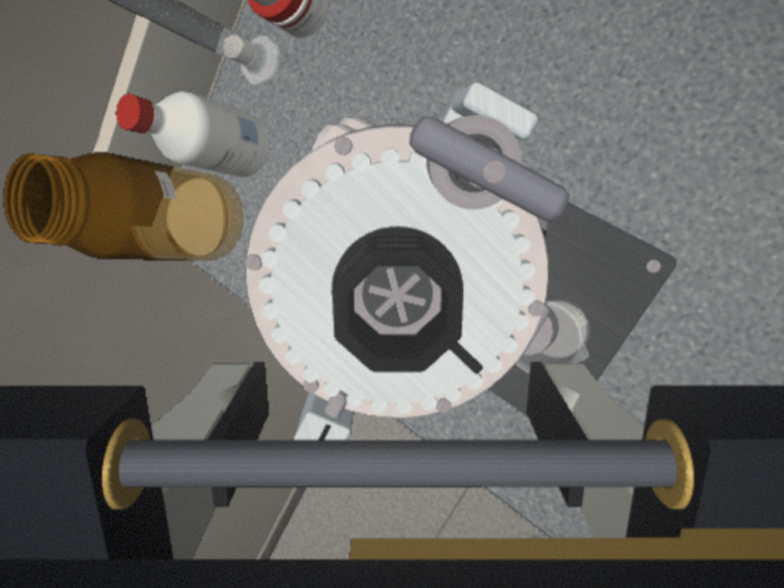

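The wrist view shows the ring's rim centred near (398,307), the pointer tip at (480,372), the T-bar centre at (492,170) and the click housing at (325,415). I'll use its depth for a precise fit in face coordinates.

```bash
cat >> h.py <<'E'
def fit(fn):
    W,p=cloud(fn); C=p.reshape(-1,3).astype(int);P=W.reshape(-1,3)-F0
    q=np.c_[P@up,P@ym,P@n]; rad=np.hypot(q[:,0],q[:,1])
    w=(rad<.06)&(rad>.04)&(abs(q[:,2]-.011)<.008)&(C.min(1)>140); h0=np.median(q[w,2])-.011
    A=np.c_[q[w,:2],np.ones(w.sum())];print('wheel',w.sum(),'dh',h0.round(4),'slopes',np.linalg.lstsq(A,q[w,2],rcond=None)[0].round(4))
    t=(rad<.045)&(abs(q[:,2]-h0-.046)<.003)&(C.max(1)<90)
    pts=(q[t,:2]*1000).astype(np.float32); print('ring top',t.sum(),'h',np.median(q[t,2]),cv2.minEnclosingCircle(pts))
    hull=cv2.convexHull(pts)[:,0]; ths=np.arange(0,45,.5)
    def ext(th):
        a=np.radians(th+np.arange(8)*45);return (hull@np.c_[np.cos(a),np.sin(a)].T).max(0)
    tb=min(ths,key=lambda th:ext(th).sum()); e=ext(tb); a=np.radians(tb+np.arange(8)*45)
    print('flat angle mod45',tb,'across',e[:4]+e[4:],'centre',np.linalg.lstsq(np.c_[np.cos(a),np.sin(a),np.ones(8)],e,rcond=None)[0])
    b=(abs(q[:,0])<.06)&(abs(q[:,1]+.075)<.04)&(q[:,2]>h0+.074)&(q[:,2]<h0+.1)
    print('bar',b.sum(),'top h',np.median(q[b,2]),cv2.minAreaRect((q[b,:2]*1000).astype(np.float32)))
E
python3 - <<'E'
from h import *
fit('w1')
q=tri(('w1',480/1.4,372/1.4),('side',205+211*.3,165+271*.3),('top',180+80*.275,140+224*.275));print(q)
for F in(F0,F0-.003*up):
    d=q[0]-F;print(d@up,d@ym,d@n,np.degrees(np.arctan2(d@ym,d@up))-90)
E
```

```text
wheel 10216 dh 0.0022 slopes [0.     0.0028 0.0132]
ring top 3011 h 0.048086635616416025 ((-2.5731191635131836, -2.6308088302612305), 31.86444664001465)
flat angle mod45 27.0 across [59.32620493 59.68771125 59.82651152 60.25335362] centre [-2.73974346 -2.71096764 29.88672267]
bar 3358 top h 0.08328192077530597 ((-2.2706375122070312, -77.32313537597656), (63.64273452758789, 14.012521743774414), 0.4495468735694885)
(array([ 0.44719622, -0.06737535,  0.18092748]), [np.float64(0.001552796877306928), np.float64(0.0016799047938436573), np.float64(0.002174082294900217)])
-0.06358343687523768 0.016888665385672186 0.014686888534496593 75.12489460875952
-0.06058343897336266 0.0168886653856722 0.01468688853449659 74.42328259993181
```

```bash
cat >> h.py <<'E'
F0=face(F0,-.0027,-.0026,.002)
E
python3 - <<'E'
from h import *
go(face(F0,0,0,.021),Rg(27)); print(r.get_state()['qd'].round(2))
E
```

```text
T [2.0, 1.4, 95.9] [0.002, -0.006, 0.005] from [ 0.4359 -0.0794  0.3017] [ 41.4 -18.  -48.5  34.2 -63.1 -77. ] 2.25
[ 1.38 -1.26  3.42  0.42 -1.88  0.48]
```

Request:
carry_out --deltas '[[1,[2,1.5,20],[0,-0.005,0.005]],[1,[2,1.5,50],[0,-0.005,0.005]],[1,[2,1.5,75],[0,-0.005,0.005]],[1,[2,1.5,85],[0,-0.005,0.005]],[1,[2,1.5,85],[0,-0.005,0.005]]]'

```text
time_s: 2.75
tcp_pos: [0.4645, -0.1108, 0.2292]
eef_rot: [-152.8, -13.0, -112.2]
contact_force: [-0.2, -1.2, 0.9]
gripper_width: 0.0879
gripper_force: 0.0
```

Run:
```python
from h import *
cap('wrist','w2'); fit('w2')
go(face(F0,0,0,.021),Rg(27)); print(r.get_state()['contact_force'])
```

```text
wheel 14203 dh 0.0002 slopes [0.0001 0.0028 0.0112]
ring top 4590 h 0.04603286895737191 ((-6.422359943389893, -2.860156774520874), 38.18638610839844)
flat angle mod45 27.0 across [73.85320809 67.14184233 44.3932387  67.08915631] centre [-3.6207073  -6.47408305 31.55968068]
bar 9571 top h 0.08133119582520673 ((-14.065078735351562, -68.24345397949219), (35.12868118286133, 91.35284423828125), 65.96672058105469)
T [1.5, 1.9, 12.6] [-0.001, 0.002, -0.001] from [ 0.4647 -0.1104  0.23  ] [ 29.4 -11.5 -55.7  42.3 -45.9 -78.6] 2.8
[-0.17749361 -0.58111506  0.56839321]
```

Request:
carry_out --deltas '[[1,[1.5,1.9,5],[0,0,0]],[1,[1.5,1.9,11],[0,0,0]],[0,[1.5,1.9,11],[0,0,0]],[0,[1.5,1.9,11],[0,0,0]],[0,[1.5,1.9,11],[0,0,0]],[0,[1.5,1.9,11],[0,0,0]],[0,[1.5,1.9,11],[0,0,0]],[0,[1.5,1.9,11],[0,0,0]]]'

```text
time_s: 3.6
tcp_pos: [0.4663, -0.1154, 0.2195]
eef_rot: [-152.7, -12.9, -112.2]
contact_force: [5.6, -4.5, -1.0]
gripper_width: 0.0597
gripper_force: 40.0
```

Run:
```python
from h import *
go(face(F0,0,0,.021),Rg(27)); s=r.get_state();print(s['contact_force'],s['moment'],s['gripper_width'],s['gripper_force'])
```

```text
T [-0.0, -0.2, 1.2] [-0.001, 0.003, -0.001] from [ 0.4663 -0.1154  0.2195] [ 27.7 -10.7 -57.   44.  -43.5 -79.3] 3.6
[ 5.62470348 -4.4963097  -1.02945047] [ 0.22833247 -0.21216159  0.20866446] 0.05972307451593801 39.96898591518402
```

Request:
carry_out --deltas '[[0,[1.5,1.9,11],[0,0,0.12]],[0,[0,0,0],[0,0,0.24]],[0,[0,0,0],[0,0,0.36]],[0,[0,0,0],[0,0,0.48]],[0,[0,0,0],[0,0,0.6]],[0,[0,0,0],[0,0,0.72]],[0,[0,0,0],[0,0,0.84]],[0,[0,0,0],[0,0,0.96]],[0,[0,0,0],[0,0,1.08]],[0,[0,0,0],[0,0,1.15]],[0,[0,0,0],[0,0,1.2]],[0,[0,0,0],[0,0,1.2]]]'

```text
time_s: 4.8
tcp_pos: [0.4653, -0.1152, 0.2182]
eef_rot: [-157.0, 19.5, -173.9]
contact_force: [-4.3, 3.7, -1.6]
gripper_width: 0.06
gripper_force: 39.8
```

```bash
cat >> h.py <<'E'
def st():
    s=r.get_state();c=R.from_euler('xyz',s['eef_rot'],degrees=True);y=-c.as_matrix()[:,1]
    print('t',s['time_s'],'th',np.degrees(np.arctan2(y@ym,y@up)).round(2),'F',c.inv().apply(s['contact_force']).round(1),'M tool',c.inv().apply(s['moment']).round(2),'w',s['gripper_width'].round(4),s['gripper_force'],s['joints'].round(1))
E
python3 -c "
from h import *
st();go(face(F0,0,0,.021),Rg(-45))"
```

```text
Traceback (most recent call last):
  File "h.py", line 53, in st
    print('t',s['time_s'],'th',np.degrees(np.arctan2(y@ym,y@up)).round(2),'F',c.inv().apply(s['contact_force']).round(1),'M tool',c.inv().apply(s['moment']).round(2),'w',s['gripper_width'].round(4),s['gripper_force'],s['joints'].round(1))
                                                                                                                                                                          ^^^^^^^^^^^^^^^^^^^^^^^^
AttributeError: 'float' object has no attribute 'round'
```

```bash
sed -i "s/s\['gripper_width'\].round(4)/round(s['gripper_width'],4)/" h.py
python3 -c "
from h import *
st();go(face(F0,0,0,.021),Rg(-45))"
```

```text
t 4.8 th -41.92 F [ 4.2  3.9 -1.4] M tool [-3.08  2.35  0.25] w 0.06 39.77888697758317 [  27.7  -10.7  -57.1   43.9  -43.4 -148.2]
T [-1.5, -0.7, 0.5] [0.004, 0.0, 0.054] from [ 0.4653 -0.1152  0.2182] [  27.7  -10.7  -57.1   43.9  -43.4 -148.2] 4.8
```

Request:
carry_out --deltas '[[0,[0,0,0],[0,0,0.03]],[0,[0,0,0],[0,0,0.055]],[0,[0,0,0],[0,0,0.075]],[0,[0,0,0],[0,0,0.075]],[0,[0,0,0],[0,0,0.075]]]'

```text
time_s: 5.3
tcp_pos: [0.4654, -0.1151, 0.2182]
eef_rot: [-158.4, 21.2, -178.0]
contact_force: [-5.0, 5.0, -1.8]
gripper_width: 0.0598
gripper_force: 39.7
```

```bash
python3 -c "
from h import *
st();go(face(F0,0,0,.021),Rg(-45))"
```

```text
t 5.3 th -46.14 F [ 5.2  4.8 -1.9] M tool [-3.23  2.78  0.45] w 0.0598 39.73075786605477 [  27.7  -10.7  -57.1   43.9  -43.4 -152.4]
T [-1.6, -0.7, 0.5] [0.004, 0.0, -0.02] from [ 0.4654 -0.1151  0.2182] [  27.7  -10.7  -57.1   43.9  -43.4 -152.4] 5.3
```

Request:
carry_out --deltas '[[0,[0,0,0],[0,0,0.02]],[0,[0,0,0],[0,0,0.04]],[0,[0,0,0],[0,0,0.04]],[0,[0,0,0],[0,0,0.04]]]'

```text
time_s: 5.7
tcp_pos: [0.4653, -0.115, 0.2182]
eef_rot: [-159.1, 21.9, -180.0]
contact_force: [-5.5, 3.6, -0.0]
gripper_width: 0.0601
gripper_force: 40.8
```

```bash
python3 -c "
from h import *
st();cap('wrist','w3');W,p=cloud('w3');save('w3',p,1.4)"
```

```text
t 5.7 th -48.11 F [ 5.1  2.7 -3.2] M tool [-2.88  3.19 -2.11] w 0.0601 40.77237334102392 [  27.8  -10.7  -57.1   44.   -43.4 -154.5]
```

View pics/w3.png

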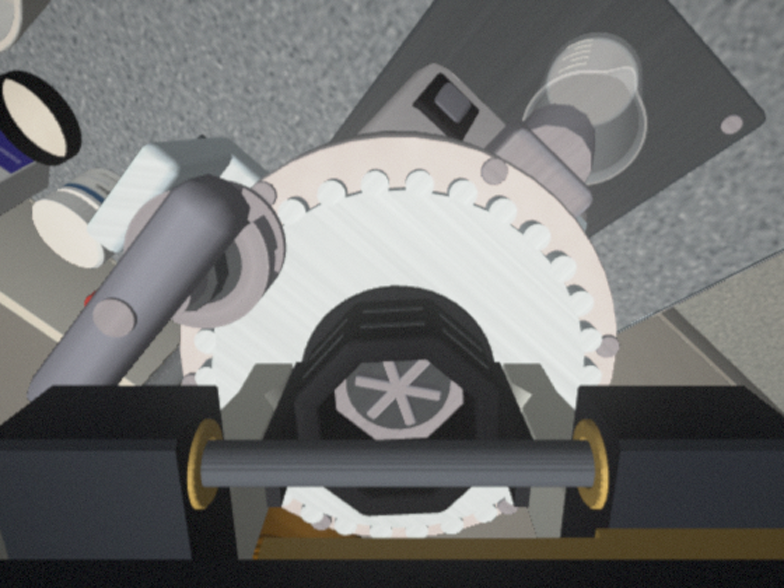

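The wrist view shows the pads square on the ring's flats, the bolt at (190,260) clear, and the beaker untouched at (590,110). The moment jumped to -2.1 N m, so the hard stop has been reached. Now I'll back off 60° to th = 15°.

Request:
carry_out --deltas '[[0,[0,0,0],[0,0,-0.1]],[0,[0,0,0],[0,0,-0.22]],[0,[0,0,0],[0,0,-0.34]],[0,[0,0,0],[0,0,-0.46]],[0,[0,0,0],[0,0,-0.58]],[0,[0,0,0],[0,0,-0.7]],[0,[0,0,0],[0,0,-0.82]],[0,[0,0,0],[0,0,-0.92]],[0,[0,0,0],[0,0,-1.0]],[0,[0,0,0],[0,0,-1.06]],[0,[0,0,0],[0,0,-1.105]],[0,[0,0,0],[0,0,-1.105]]]'

```text
time_s: 6.95
tcp_pos: [0.4658, -0.1164, 0.219]
eef_rot: [-150.9, -7.4, -123.0]
contact_force: [15.1, -14.9, -8.4]
gripper_width: 0.06
gripper_force: 39.8
```

```bash
python3 -c "
from h import *
st();go(face(F0,0,0,.021),Rg(15))"
```

```text
t 6.95 th 14.97 F [  3.2 -13.8  17.8] M tool [3.4  0.3  0.17] w 0.06 39.84063880518079 [ 27.6 -10.6 -57.   44.1 -43.6 -91.3]
T [-1.1, -0.4, 0.6] [0.0, 0.001, -0.001] from [ 0.4658 -0.1164  0.219 ] [ 27.6 -10.6 -57.   44.1 -43.6 -91.3] 6.95
```

Request:
carry_out --deltas '[[0.5,[0,0,0],[0,0,0]],[1,[0,0,0],[0,0,0]],[1,[0,0,0],[0,0,0]],[1,[0,0,0],[0,0,0]],[1,[0,0,0],[0,0,0]],[1,[0,0,-30],[0,0,0]],[1,[0,0,-60],[0,0,0]],[1,[0,0,-100],[0,0,0]],[1,[0,0,-100],[0,0,0]],[1,[0,0,-100],[0,0,0]]]'

```text
time_s: 7.95
tcp_pos: [0.4312, -0.0786, 0.3062]
eef_rot: [-150.8, -7.1, -122.8]
contact_force: [0.6, -0.7, -0.7]
gripper_width: 0.0876
gripper_force: 0.0
```

```bash
python3 -c "
from h import *
cap('wrist','w4');W,p=cloud('w4');save('w4',p,1.4);fit('w4');st()
print(proj('w4',face(F0,.06*np.cos(np.radians(150)),.06*np.sin(np.radians(150)),.0145))*1.4)
go(face(F0,0,-.0747,.12),Rg(90))
go(face(F0,0,-.0747,.12),Rg(-90))"
```

```text
wheel 9410 dh 0.0002 slopes [-0.      0.0028  0.0112]
ring top 2823 h 0.04605696158031556 ((-0.16328907012939453, -0.17185401916503906), 31.779953002929688)
flat angle mod45 16.0 across [59.43730923 59.70131632 60.22623355 59.99874806] centre [-0.25637411 -0.13454417 29.9204509 ]
bar 3216 top h 0.08129210694042613 ((0.4415740966796875, -74.74019622802734), (63.53343963623047, 14.0750093460083), 0.32813966274261475)
t 8.0 th 14.96 F [-0.3  0.6 -0.8] M tool [-1.59 -0.59  0.1 ] w 0.0875 0.0 [ 42.1 -19.2 -48.5  33.7 -63.8 -89.2]
[472.38275427 360.09857317]
T [71.9, 18.1, 1.4] [-0.002, 0.004, -1.31] from [ 0.4309 -0.0794  0.3053] [ 42.1 -19.2 -48.5  33.7 -63.8 -89.2] 8.0
T [71.9, 18.1, 1.4] [0.004, 0.002, 1.832] from [ 0.4309 -0.0794  0.3053] [ 42.1 -19.2 -48.5  33.7 -63.8 -89.2] 8.0
```

View pics/w4.png

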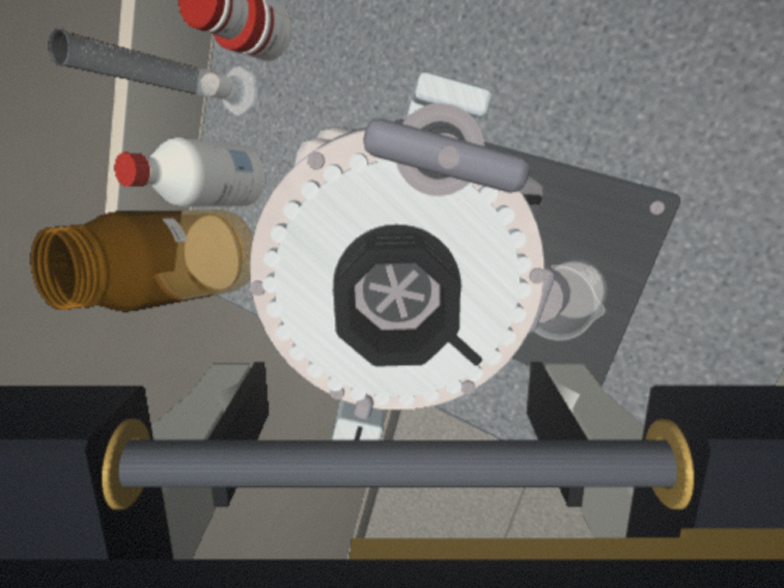

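```bash
python3 -c "
from h import *
for fn in('w1','w4'):
    W,p=cloud(fn);C=p.reshape(-1,3).astype(int);P=W.reshape(-1,3)-F0;q=np.c_[P@up,P@ym,P@n];rad=np.hypot(q[:,0],q[:,1])
    h0=.0 if fn=='w4' else .0002
    m=(rad>.042)&(rad<.058)&(abs(q[:,2]-.0135)<.004)&(C.max(1)<70)&(q[:,0]<0)
    print(fn,m.sum(),np.degrees(np.arctan2(np.median(q[m,1]),np.median(q[m,0])))-90)
    t=(rad<.045)&(abs(q[:,2]-.046)<.003)&(C.max(1)<90);H=cv2.convexHull((q[t,:2]*1000).astype(np.float32))[:,0]
    f=lambda th:(H@np.c_[np.cos(a:=np.radians(th+np.arange(8)*45)),np.sin(a)].T).max(0).sum()
    T=np.arange(0,45,.25);E=np.array([f(t) for t in T]);i=E<E.min()+2.5;print(T[i].min(),T[i].max(),T[i].mean())
"
```

```text
w1 113 72.20178921447689
23.75 30.0 26.875
w4 110 61.941555955075756
12.25 19.0 15.625
```

The view shows the pointer tip at (480,361), which depth puts at about 61° (five clicks), with the bar centred at (448,155) and still out. Moving over the bolt with the fingers across the bar (th = 90°).

Request:
carry_out --deltas '[[0.35,[18,5,0],[0,0,-0.14]],[0.35,[36,9,0],[0,0,-0.28]],[0.35,[54,13,0],[0,0,-0.42]],[0.35,[72,18,0],[0,0,-0.56]],[0.35,[72,18,0],[0,0,-0.7]],[0.35,[72,18,0],[0,0,-0.84]],[0.35,[72,18,0],[0,0,-0.98]],[0.35,[72,18,0],[0,0,-1.12]],[0.35,[72,18,0],[0,0,-1.26]],[0.35,[72,18,0],[0,0,-1.31]],[0.35,[72,18,0],[0,0,-1.31]]]'

```text
time_s: 9.1
tcp_pos: [0.3779, -0.1329, 0.3049]
eef_rot: [180.0, -29.9, -46.0]
contact_force: [-0.5, -0.4, -0.9]
gripper_width: 0.0305
gripper_force: 0.0
```

```bash
python3 -c "
from h import *
st();go(face(F0,.0004,-.0747,.057),Rg(90))"
```

```text
t 9.1 th 90.0 F [-0.5  0.7  0.8] M tool [ 0.02 -1.68  0.02] w 0.0305 0.0 [ 41.5 -27.5 -52.2  32.6 -67.5 -10.9]
T [0.3, -1.2, 63.6] [0.0, 0.001, 0.0] from [ 0.3779 -0.1329  0.3049] [ 41.5 -27.5 -52.2  32.6 -67.5 -10.9] 9.1
```

```bash
cat >> h.py <<'E'
def Rt(d,phi=0,th=90):
    g=Rg(th); a=R.from_rotvec(ym*np.radians(d))
    if (a*g).as_matrix()[2,2]>g.as_matrix()[2,2]: a=a.inv()
    return R.from_rotvec(-n*np.radians(phi))*a*g
E
python3 -c "
from h import *
g=Rt(14);print(g.as_matrix()[:,2],'n in tool',g.inv().apply(n).round(3))
go(face(F0,.0004,-.0747,.100),g);go(face(F0,.0004,-.0747,.060),g)"
```

```text
[ 0.19147393 -0.19827706 -0.96126164] n in tool [-0.242 -0.    -0.97 ]
T [0.2, -1.2, 20.6] [0.0, -0.243, 0.0] from [ 0.3779 -0.1329  0.3049] [ 41.5 -27.5 -52.2  32.6 -67.5 -10.9] 9.1
T [0.3, -1.2, 60.6] [0.0, -0.243, 0.0] from [ 0.3779 -0.1329  0.3049] [ 41.5 -27.5 -52.2  32.6 -67.5 -10.9] 9.1
```

Request:
carry_out --deltas '[[0.35,[0,-1.2,7],[0,-0.08,0]],[0.35,[0,-1.2,14],[0,-0.16,0]],[0.35,[0,-1.2,20],[0,-0.243,0]],[0.35,[0,-1.2,20],[0,-0.243,0]],[0.35,[0,-1.2,20],[0,-0.243,0]]]'

```text
time_s: 9.6
tcp_pos: [0.3859, -0.1396, 0.2879]
eef_rot: [-180.0, -16.0, -46.2]
contact_force: [0.1, 0.7, -0.9]
gripper_width: 0.0307
gripper_force: 0.0
```

```bash
python3 -c "
from h import *
st();go(face(F0,.0004,-.0747,.060),Rt(14))"
```

```text
t 9.6 th 89.77 F [-0.7 -0.5  0.8] M tool [-0.02 -0.94  0.04] w 0.0307 0.0 [ 23.4 -18.4 -39.9  16.7 -63.8  13.5]
T [9.6, -0.2, 39.5] [0.001, -0.0, -0.004] from [ 0.3859 -0.1396  0.2879] [ 23.4 -18.4 -39.9  16.7 -63.8  13.5] 9.6
```

Request:
carry_out --deltas '[[0.35,[4.5,-0.2,18],[0,0,0]],[0.35,[9.5,-0.2,39],[0,0,0]],[0.35,[9.5,-0.2,39],[0,0,0]],[0,[9.5,-0.2,39],[0,0,0]],[0,[9.5,-0.2,39],[0,0,0]],[0,[9.5,-0.2,39],[0,0,0]],[0,[9.5,-0.2,39],[0,0,0]]]' --squeeze 60

```text
time_s: 10.3
tcp_pos: [0.3995, -0.1528, 0.2544]
eef_rot: [-179.9, -16.1, -46.0]
contact_force: [-3.1, -3.2, 2.4]
gripper_width: 0.0134
gripper_force: 60.0
```

```bash
python3 -c "
from h import *
st();go(face(F0,.0004,-.0747,.060),Rt(14));go(face(F0,.0004,-.0747,.046),Rt(14));go(face(F0,.0004,-.0747,.046),Rt(14,60))"
```

```text
t 10.3 th 89.99 F [ 0.8  4.5 -2.3] M tool [-1.86 -0.64  0.02] w 0.0134 59.990249276161194 [ 19.6 -15.1 -42.4  17.4 -57.   15.6]
T [0.5, 0.6, 2.1] [-0.002, -0.001, 0.0] from [ 0.3995 -0.1528  0.2544] [ 19.6 -15.1 -42.4  17.4 -57.   15.6] 10.3
T [3.9, 0.6, 15.7] [-0.002, -0.001, 0.0] from [ 0.3995 -0.1528  0.2544] [ 19.6 -15.1 -42.4  17.4 -57.   15.6] 10.3
T [3.9, 0.6, 15.7] [0.251, 0.0, 1.017] from [ 0.3995 -0.1528  0.2544] [ 19.6 -15.1 -42.4  17.4 -57.   15.6] 10.3
```

Request:
carry_out --deltas '[[0,[1.2,0,5],[0,0,0]],[0,[2.4,0,10],[0,0,0]],[0,[3.5,0,14],[0,0,0]],[0,[3.5,0,14],[0,0,0]],[0,[3.5,0,14],[0,0,0]]]'

```text
time_s: 10.8
tcp_pos: [0.4047, -0.158, 0.2419]
eef_rot: [-179.9, -16.0, -46.0]
contact_force: [-7.1, -1.3, 6.6]
gripper_width: 0.0136
gripper_force: 60.0
```

```bash
python3 -c "
from h import *
st();go(face(F0,.0004,-.0747,.047),Rt(14))"
```

```text
t 10.8 th 89.96 F [-2.   6.  -7.4] M tool [-1.97 -1.63 -0.03] w 0.0136 59.995148330926895 [ 18.2 -13.8 -43.3  17.7 -54.5  16.2]
T [0.1, 0.7, 0.7] [-0.002, -0.001, -0.0] from [ 0.4047 -0.158   0.2419] [ 18.2 -13.8 -43.3  17.7 -54.5  16.2] 10.8
```

Request:
carry_out --deltas '[[0,[0,0,0],[0.029,0,0.116]],[0,[0,0,0],[0.058,0,0.232]],[0,[0,0,0],[0.087,0,0.349]],[0,[0,0,0],[0.116,0,0.465]],[0,[0,0,0],[0.145,0,0.582]],[0,[0,0,0],[0.174,0,0.698]],[0,[0,0,0],[0.203,0,0.814]],[0,[0,0,0],[0.232,0,0.93]],[0,[0,0,0],[0.248,0,0.995]],[0,[0,0,0],[0.254,0,1.02]],[0,[0,0,0],[0.254,0,1.02]]]'

```text
time_s: 11.9
tcp_pos: [0.4044, -0.1581, 0.2418]
eef_rot: [-154.2, -1.7, -103.4]
contact_force: [-7.4, -2.4, 5.6]
gripper_width: 0.0135
gripper_force: 60.0
```

```bash
python3 -c "
from h import *
st();go(face(F0,.0004,-.0747,.047),Rt(14,60))"
```

```text
t 11.9 th 29.69 F [ 4.2  3.6 -7.9] M tool [-2.98  1.25 -0.15] w 0.0135 60.02117067575455 [ 17.  -22.8 -53.2  22.4 -39.9 -44.9]
T [0.5, 0.1, 0.5] [-0.003, 0.001, -0.005] from [ 0.4044 -0.1581  0.2418] [ 17.  -22.8 -53.2  22.4 -39.9 -44.9] 11.9
```

Request:
carry_out --deltas '[[0,[0,0,0],[0.005,0,0.02]],[0,[0,0,0],[0.009,0,0.035]],[0,[0,0,0],[0.009,0,0.035]],[0,[0,0,0],[0.009,0,0.035]]]'

```text
time_s: 12.3
tcp_pos: [0.4044, -0.1582, 0.2416]
eef_rot: [-153.6, -0.9, -105.1]
contact_force: [-7.5, -2.0, 6.1]
gripper_width: 0.0138
gripper_force: 60.6
```

```bash
python3 -c "
from h import *
st()"
```

```text
t 12.3 th 27.75 F [ 4.   3.3 -8.4] M tool [-3.15  1.44 -0.78] w 0.0138 60.63586324453354 [ 17.2 -23.1 -53.8  23.2 -39.4 -47.6]
```

Moment about z rose to -0.78 N m, so the bolt is at the slot's end. Easing it out gripped, then opening.

Request:
carry_out --deltas '[[0,[-0.5,0,-2],[0,0,0]],[0,[-1,0,-4],[0,0,0]],[0,[-1.4,0,-5.5],[0,0,0]],[0,[-1.4,0,-5.5],[0,0,0]],[0.3,[-1.4,0,-5.5],[0,0,0]],[0.3,[-1.4,0,-5.5],[0,0,0]],[0.3,[-1.4,0,-5.5],[0,0,0]],[0.3,[-5,0,-20],[0,0,0]],[0.3,[-11,0,-45],[0,0,0]],[0.4,[-24,0,-85],[0,0,0]],[0.4,[-24,0,-85],[0,0,0]],[0.4,[-24,0,-85],[0,0,0]]]'

```text
time_s: 13.5
tcp_pos: [0.3761, -0.1219, 0.3182]
eef_rot: [-153.5, -0.6, -104.9]
contact_force: [0.7, -0.5, -0.4]
gripper_width: 0.0346
gripper_force: 0.0
```

```bash
python3 -c "
from h import *
cap('wrist','w5');W,p=cloud('w5');save('w5',p,1.4);fit('w5');st()
C=p.reshape(-1,3).astype(int);P=W.reshape(-1,3)-F0;q=np.c_[P@up,P@ym,P@n];rad=np.hypot(q[:,0],q[:,1])
m=(rad>.042)&(rad<.058)&(abs(q[:,2]-.0135)<.004)&(C.max(1)<70)&(q[:,0]<0)
print(m.sum(),np.degrees(np.arctan2(np.median(q[m,1]),np.median(q[m,0])))-90)
b=(np.hypot(q[:,0],q[:,1]+.075)<.034)&(q[:,2]>.062)&(q[:,2]<.09)
print('bar',b.sum(),np.median(q[b,2]),cv2.minAreaRect((q[b,:2]*1000).astype(np.float32)))"
```

```text
wheel 4723 dh 0.0 slopes [0.0004 0.0023 0.011 ]
ring top 1505 h 0.045848212796847566 ((-0.0023359539918601513, -1.0041069984436035), 31.558500289916992)
flat angle mod45 15.5 across [58.89158341 59.1375276  59.61159275 59.64504292] centre [ 1.21117747e-03 -9.54658172e-01  2.96607183e+01]
bar 498 top h 0.07449417712397298 ((0.7470970153808594, -75.62033081054688), (8.961029052734375, 56.14754104614258), 28.728363037109375)
t 13.55 th 27.73 F [-0.   0.2  0.4] M tool [-1.43 -0.17  0.01] w 0.0348 0.0 [ 31.8 -32.6 -47.9  22.9 -58.6 -56. ]
38 60.86568446419014
bar 2108 0.07318393095533923 ((0.975703239440918, -75.6976318359375), (14.041234016418457, 62.979087829589844), 30.32358169555664)
```

View pics/w5.png

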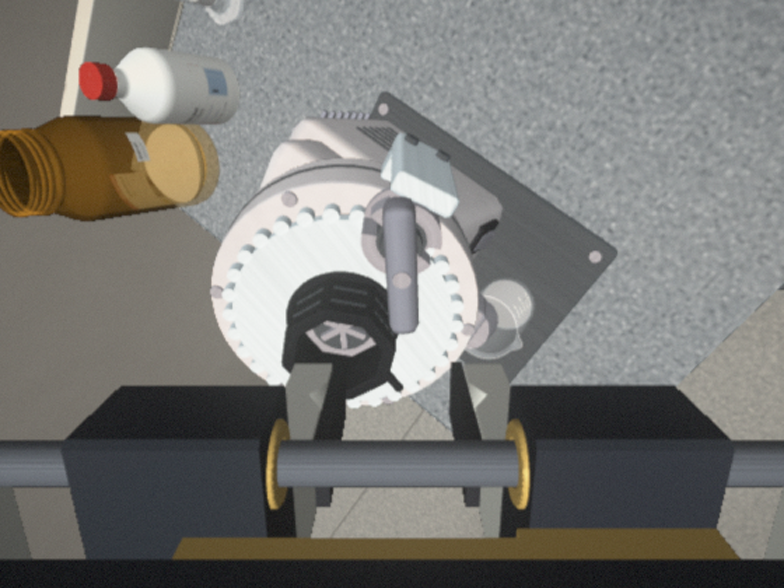

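The picture shows the bar swung 60° (402,265). Depth puts it 8.1 mm in, in its notch. The ring reads about 60.5° and the beaker at (500,320) is in place, so I'm handing the job in.

```bash
python3 -c "
from h import *
print(r.close_job())"
```

```text
the job is handed in; nothing more can be done
None
```

The job is handed in (no verdict was returned): the ring went to burr touch and back to about 60.5° (five clicks), and the bolt is turned 60° and sits about 8 mm in, in its notch. The beaker was still in place in the last picture, and nothing touched the mortar as far as I can tell, though I didn't check it again.

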